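# Load the carry tray on the patio table

### The job

Load the carry tray to go indoors: first lay the round wooden coaster flat on the middle of the round cork pad, then stand the lidded tumbler upright on the middle of that coaster; also lay the sunglasses case lid up along the middle of the oblong pad and stand the sunscreen bottle upright on the middle of the square pad, these two at any time. Set everything down gently rather than dropping it. The square coaster, the tumbler without a lid and the square-cornered domino box only look alike: leave them where they are.

Things in the scene. Friction and masses are not known exactly. Their poses are not given: they have to be found in the camera images.
- round_pad: Round cork pad, 98 mm across, 4 mm thick, lying in the tray, fixed. Three cork pads, all at the same yaw, lie side by side 120 mm apart in one wooden carry tray (fixed; outside 190 mm along the pads' x by 376 mm along their y, floor 6 mm thick, rim 8 mm wide and 18 mm above the table); which pad is in the left, middle or right place changes. Origin at the centre of the pad's underside, 6 mm above the table, so its top is at 10 mm; x runs across the tray's short side.
- long_pad: Oblong cork pad in the same tray, fixed, 168 mm (its x) by 72 mm (its y), 4 mm thick. Origin at the centre of its underside, 6 mm above the table; top at 10 mm.
- square_pad: Square cork pad in the same tray, fixed, 70 by 70 mm, 4 mm thick. Origin at the centre of its underside, 6 mm above the table; top at 10 mm.
- round_coaster: Round wooden coaster with a dark rim and a lighter round centre, 66 mm across, 12 mm thick, 30 g, lying flat on the table. Origin at the centre of its underside, z up. 
- lidded_tumbler: Aluminium tumbler with a black clip-on lid, upright: 60 mm across at the foot, 65 mm at 88 mm height; lid flush with it, 65 mm across to 96 mm, top at 100 mm, with a small grey tab up to 105 mm and a visual-only clip on its +x side. About 190 g. Origin at the centre of its underside, z up. The lid is clipped on firmly: the side may be gripped at any height up to 96 mm.
- sunglasses_case: Dark brown sunglasses case with rounded ends, a brass seam, hinge and clasp; its lid is shut and stays shut (rigid). 160 mm along its x, 60 mm wide along its y, 42 mm high; the sides are upright to 37 mm (the seam at mid-height is set in 2 mm). About 140 g. Origin at the centre of its underside, z up. Either way round is fine in the tray.
- sunscreen_bottle: White round sunscreen bottle, upright, 44 mm across up to 80 mm height, then a shoulder and a grey cap 28 mm across up to 112 mm. About 130 g. Origin at the centre of its underside, z up. 
- square_coaster: LOOK-ALIKE, stays: square wooden coaster with a dark rim and a lighter square centre, 66 by 66 mm, 12 mm thick, lying flat. Origin at the centre of its underside, z up. 
- open_tumbler: LOOK-ALIKE, stays: aluminium tumbler without a lid, open at the top, 60 mm across at the foot, 65 mm at the rim, 88 mm high. Origin at the centre of its underside, z up. 
- domino_box: LOOK-ALIKE, stays: dark brown domino box with square corners and no hinge, 150 mm (x) by 60 mm (y), 38 mm high. Origin at the centre of its underside, z up. All the things, look-alikes included, stand on the table (z = 0), at least 110 mm from each other's centres; the other things about, such as a 112 mm high potted cactus nearer to the robot, are at least 95 mm from the centre of anything to be picked and lower than 120 mm wherever the gripper needs to go.
Mind the look-alikes: they are no part of the job. Leave any blue or pink look-alike of the lidded_tumbler alone.

How it is judged:
By the outcome, as a careful person would: the job done as asked, in the order asked, and still so for the second after the job is handed in, with the robot touching nothing.
It also fails if it takes over 118 s, if anything falls off the work surface, if the arm or the gripper's body presses on something with over 40 N, if the wrist force passes 120 N, or if a joint passes its speed limit or range.

### The arm

A 7-joint arm with a two-finger parallel gripper is mounted at the origin on the work surface. World frame = base frame: x ahead of the robot, y to its left, z up, the work surface at z = 0. Lengths are in m, angles in rad, forces in N, time in s.
With the tool pointing down it reaches from about 0.425 to 0.925 m from the base axis. Payload 6.8 kg.
Tool frame: the origin (TCP) lies between the finger pads; the fingertips stand 22 mm ahead of it and the grasp point (between the pads) lies 3 mm ahead of it; z points along the fingers, y is the direction in which the jaws open and shut (so a half turn about z gives the same grasp; the last joint's range is limited). The gripper opens to 85 mm and grips with 20 to 120 N. Pads are 22 mm wide; open, the fingers measure 114 mm over their backs; the gripper's body (76 mm by 85 mm) begins 54 mm behind the grasp point. The pads swing forward as they close: fully open they stand 13 mm farther back than shut.
Start: joints at [1.171, 0.477, 0.022, 1.555, -0.011, 1.109, -0.083], TCP at [0.194, -0.646, 0.253] pointing down, gripper open.
Joint ranges: [-2.96, 2.96], [-0.34, 2.1], [-1.41, 1.46], [0.24, 2.44], [-1.37, 4.51], [0.17, 1.92], [-2.96, 2.96]. Speed limits (rad/s): [2.39, 2.39, 3.14, 3.14, 3.14, 3.14, 3.14].

### API

Orientations are given as a unit quaternion [w, x, y, z].
In Python, from station import bot gives the robot as it stands. The module is installed in compiled form; this text tells all that it offers.
- The arm moves only by the tool drive_tool, never from a script. Its argument "series" is one flat list of numbers, 7 for each row, row after row: the opening, from -1 (shut) to 1 (fully open), then the shift along the tool's x, y, z in mm, then the turn, a rotation vector about the tool's x, y, z in rad. In form: [jaw, x, y, z, wx, wy, wz, jaw, x, y, z, wx, wy, wz, ...]. A call has 1 to 12 rows; each row shifts and turns the commanded pose from where the row before left it, along the tool's axes as they then stand; what a row does not reach is not made up. A row lasts 1/8 s, in which the tool goes at most 62.5 mm and 10.7 degrees, less where a joint would pass 70% of its speed; a pose out of reach is approached as far as the arm can. A call with a gripper value outside its range is refused whole. The fingers move at their own pace and stop on an object; "force" is the grip in N (left out, the last holds). Time passes only in rows, so rows that do not move let the fingers close. It gives the time, the measured TCP pose, the force and the opening at its end, in the units of the state.
- bot.get_obs(): the state, without advancing time (a new reading comes with each control period).
- bot.read_camera(name): name is "scene" or "top" or "wrist"; returns a dict with "pixels" (480x640x3 uint8, blue, green, red), "camera_matrix" (3x3 intrinsics, pixels), "rvec" (rotation vector, rad) and "tvec" (3), from world to camera coordinates, as OpenCV has them. Camera axes: x right, y down, z forward; pixel columns grow to the right and rows downward; lengths in m; the calibration is good to about 2 mm. A picture is of the moment at which its call begins. There is no depth.
- bot.hand_in(): hands the job in, once; it reports no verdict.
The state is a dict: "t": time; "q": joint angles; "joint_vel": joint speeds; "joint_torque": joint torques, N m; "eef_pos": TCP position; "tool_rot": TCP orientation; "contact_force": force on the tool from outside, world axes, zero at the start; "torque": the same for the moment, N m; "gripper_width": opening from 0.0 (shut) to 1.0 (fully open).
Only numpy, scipy, OpenCV 4.12 (cv2) and the standard library are available. Lean on these libraries where they do the work, as an engineer would, in place of code of your own. Each camera call takes 0.05 s, during which the arm holds its last target. There are 200 camera calls.

## Working session

There is one attempt and no reset: what is moved stays moved. The work goes in short steps, Python scripts to look and compute and a tool call to move; the robot and the scene stay as the last step left them, time stands still between calls to the robot, and variables do not carry over. Pictures are saved under pics/ and viewed, about 12 in all and at most 16, crops included, and the job is handed in when it is done.

Besides the shell and the picture viewer there is one more tool, called after "Request:" in YAML: its name, and indented under it one key for each argument. drive_tool: Moves the arm, as the interface text tells. Its arguments: {"type":"object","properties":{"series":{"type":"array"},"force":{"type":"number"}},"required":["series"]}

```bash
mkdir -p pics
cat > h.py <<'E'
import numpy as np, cv2
from station import bot
from scipy.spatial.transform import Rotation as R
def cam(n,f=None):
    c=bot.read_camera(n)
    if f: cv2.imwrite('pics/'+f,c['pixels'])
    np.savez('pics/'+n+'.npz',**c); return c
def pix2w(c,uv,z):
    uv=np.asarray(uv,float).reshape(-1,2)
    Rm=cv2.Rodrigues(np.asarray(c['rvec'],float))[0]; t=np.asarray(c['tvec'],float).ravel()
    d=np.c_[uv,np.ones(len(uv))]@np.linalg.inv(c['camera_matrix']).T@Rm
    o=-Rm.T@t
    return o+d*((z-o[2])/d[:,2])[:,None]
def w2pix(c,p):
    return cv2.projectPoints(np.asarray(p,float).reshape(-1,3),c['rvec'],c['tvec'],c['camera_matrix'],None)[0][:,0]
def obs():
    o=bot.get_obs(); return o
E
python3 - <<'E'
from h import *
o=obs(); print({k:np.round(v,3) for k,v in o.items()})
for n in('top','scene'):
    c=cam(n,n+'0.png'); Rm=cv2.Rodrigues(c['rvec'])[0]; print(n,-Rm.T@np.ravel(c['tvec']),c['camera_matrix'][0,0],Rm[2])
E
```

```text
{'t': np.float64(0.0), 'q': array([ 1.171,  0.478,  0.022,  1.556, -0.012,  1.109, -0.083]), 'joint_vel': array([ 0.001,  0.003,  0.   , -0.   , -0.001,  0.001,  0.001]), 'joint_torque': array([ 0.0000e+00, -5.9645e+01,  1.6080e+00, -2.8119e+01,  1.2000e-02,
        9.0000e-03, -0.0000e+00]), 'eef_pos': array([ 0.194, -0.646,  0.252]), 'tool_rot': array([-0.001,  0.989,  0.145, -0.   ]), 'contact_force': array([-0.077,  0.3  ,  0.159]), 'torque': array([-0.016,  0.023, -0.001]), 'gripper_width': np.float64(1.004)}
top [ 0.4097311  -0.00460957  1.08049249] 499.25527767155035 [ 0.13787262  0.0065179  -0.99042852]
scene [1.43282576 0.04424596 0.58495275] 455.3134975065967 [-0.85475663 -0.04354987 -0.51719872]
```

View pics/top0.png

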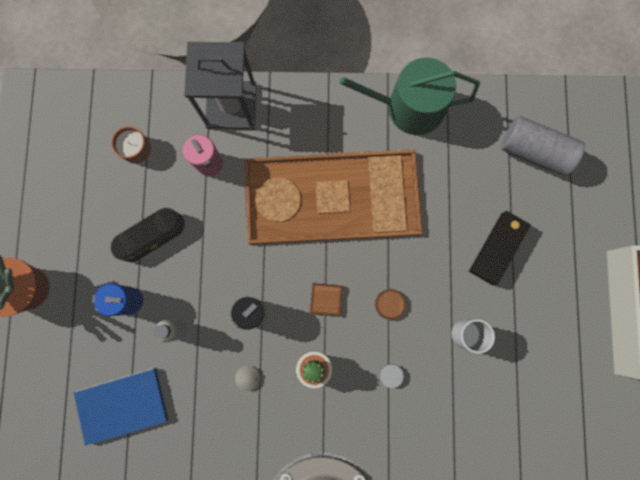

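View pics/scene0.png

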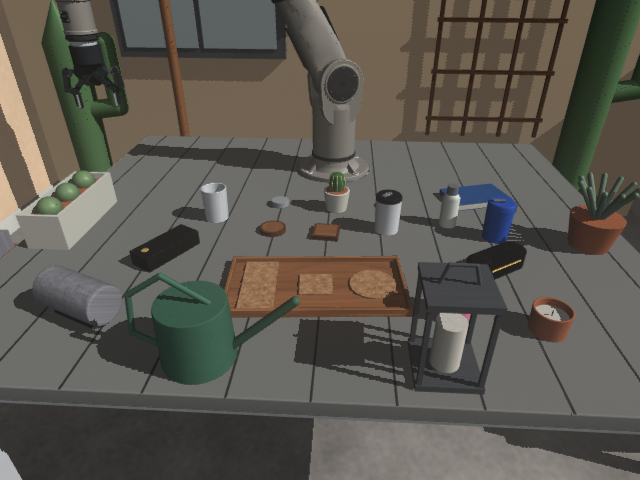

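Top view: the cases are at (147,235), rounded, and (500,248), square with an orange dot. Tumblers: black lid (248,313), open (473,336), blue (115,300), pink (202,152). Coasters: round (391,304), square (327,299), and a grey disc at (392,377). Bottle at (163,330). Pads: round (278,199), square (333,196), long (387,193). I'll check my choices (case 147,235; tumbler 248,313; coaster 391,304; bottle 163,330) in one close crop.

```bash
cat > m.py <<'E'
from h import *
c=dict(np.load('pics/top.npz')); im=c['pixels']
P=dict(case=(147,235),dom=(500,248),tum=(248,313),coas=(391,304),bot=(163,330),sqc=(327,299))
t=[cv2.resize(im[v-45:v+45,u-45:u+45],(266,266),interpolation=cv2.INTER_CUBIC) for u,v in P.values()]
cv2.imwrite('pics/mont.png',np.vstack([np.hstack(t[:3]),np.hstack(t[3:])]))
Z=dict(case=(147,235,.04),dom=(500,248,.038),tum=(248,313,.1),coas=(391,304,.012),bot=(163,330,.112),open=(473,336,.088),rp=(278,199,.01),sp=(333,196,.01),lp=(387,193,.01),cactus=(314,370,.05),stone=(248,378,.02),blue=(112,300,.1))
for k,(u,v,z) in Z.items(): w=pix2w(c,(u,v),z)[0]; print(k,w.round(4),np.hypot(*w[:2]).round(3))
# tray rectangle: outer corners rim top
hsv=cv2.cvtColor(im,cv2.COLOR_BGR2HSV)
for nm,roi,ht in(('tray',(225,135,215,125),.018),):
    x,y,w,h=roi; s=hsv[y:y+h,x:x+w]; m=((s[...,1]>90)&(s[...,0]<20)).astype(np.uint8)
    m=cv2.morphologyEx(m,cv2.MORPH_OPEN,np.ones((3,3)))
    cs=max(cv2.findContours(m,0,1)[0],key=cv2.contourArea)+np.array([x,y])
    q=cv2.approxPolyDP(cs,8,True)[:,0]; W=pix2w(c,q,ht); print(q.tolist(),W.round(4).tolist())
    r=cv2.minAreaRect(pix2w(c,cs[:,0],ht)[:,:2].astype(np.float32)); print(r)
# pads: cork brighter
s=hsv[135:260,225:440]; m=((s[...,2]>125)&(s[...,1]>60)&(s[...,0]<25)).astype(np.uint8)
m=cv2.morphologyEx(cv2.morphologyEx(m,cv2.MORPH_CLOSE,np.ones((5,5))),cv2.MORPH_OPEN,np.ones((7,7)))
for k in cv2.findContours(m,0,1)[0]:
    if cv2.contourArea(k)>400:
        r=cv2.minAreaRect(pix2w(c,(k+np.array([225,135]))[:,0],.01)[:,:2].astype(np.float32)); print('pad',r)
E
python3 m.py
```

```text
case [0.5631 0.3783 0.04  ] 0.678
dom [ 0.5468 -0.3656  0.038 ] 0.658
tum [0.4038 0.1495 0.1   ] 0.431
coas [ 0.4269 -0.1397  0.012 ] 0.449
bot [0.3691 0.3092 0.112 ] 0.482
open [ 0.3661 -0.29    0.088 ] 0.467
rp [0.6515 0.1069 0.01  ] 0.66
sp [ 0.66   -0.0135  0.01  ] 0.66
lp [ 0.6684 -0.1319  0.01  ] 0.681
cactus [0.2921 0.0203 0.05  ] 0.293
stone [0.2703 0.1572 0.02  ] 0.313
blue [0.4248 0.4164 0.1   ] 0.595
[[414, 150], [246, 160], [248, 242], [421, 234]] [[0.7643, -0.1905, 0.018], [0.7363, 0.179, 0.018], [0.5543, 0.1679, 0.018], [0.5772, -0.2039, 0.018]]
((0.6581580638885498, -0.012171044945716858), (0.19178226590156555, 0.37706756591796875), 3.870074510574341)
pad ((0.6630100011825562, -0.02159857749938965), (0.19105367362499237, 0.3557242751121521), 3.894972085952759)
```

View pics/mont.png

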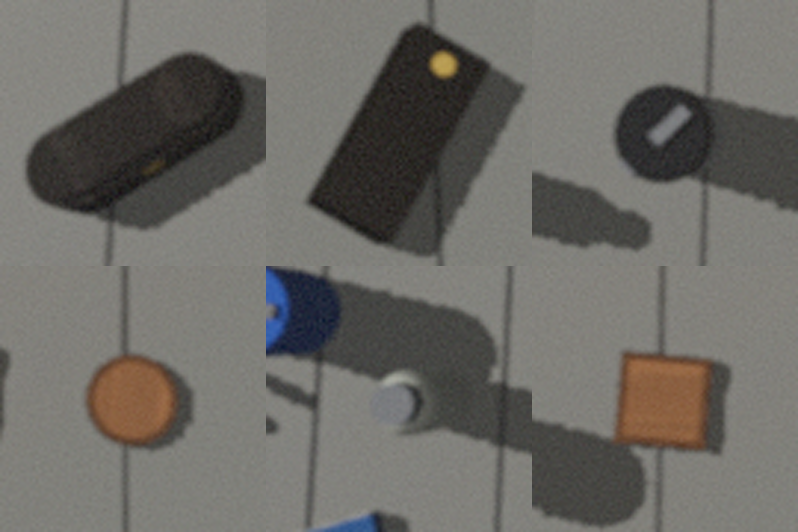

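The crop confirms it: rounded case with brass clasp (left tile), black-lidded tumbler with grey tab, round coaster, and bottle. Tray centre is (0.658,-0.012) with yaw 3.9°, and its measured size of 0.192×0.377 fits. First move: hover over the round coaster.

```bash
cat >> h.py <<'E'
def go(x,y,z,jaw=None):
    """print shift (tool axes, mm) and turn (rotvec) from the present pose to x,y,z, tool down, jaw axis at yaw jaw deg (mod 180)"""
    o=bot.get_obs(); w,a,b,d=o['tool_rot']; Rm=R.from_quat([a,b,d,w])
    ya=np.degrees(np.arctan2(*Rm.as_matrix()[1::-1,1])); 
    if jaw is None: jaw=ya
    j=ya+(jaw-ya+90)%180-90
    ty=np.array([np.cos(np.radians(j)),np.sin(np.radians(j)),0]); tz=np.array([0,0,-1.])
    T=np.c_[np.cross(ty,tz),ty,tz]
    print('t',round(float(o['t']),2),'pos',np.round(o['eef_pos'],4),'jaw',round(ya,1),'| shift',np.round(Rm.inv().apply(np.array([x,y,z])-o['eef_pos'])*1000,1),'turn',np.round((Rm.inv()*R.from_matrix(T)).as_rotvec(),3),'q',np.round(o['q'],2)[[0,6]],'F',np.round(o['contact_force'],1),'w',round(float(o['gripper_width']),3))
E
python3 -c "
from h import *
go(.427,-.14,.20,3.9)"
```

```text
t 0.1 pos [ 0.194  -0.646   0.2524] jaw -73.3 | shift [ 368.7 -417.5   53.1] turn [-1.000e-03 -1.000e-03 -1.347e+00] q [ 1.17 -0.08] F [-0.2 -0.  -0.2] w 1.004
```

Request:
drive_tool:
  series: [1, 33.5, -38, 4.5, 0, 0, 0, 1, 33.5, -38, 4.5, 0, 0, 0, 1, 33.5, -38, 4.5, 0, 0, 0, 1, 33.5, -38, 4.5, 0, 0, 0, 1, 33.5, -38, 4.5, 0, 0, 0, 1, 33.5, -38, 4.5, 0, 0, 0, 1, 33.5, -38, 4.5, 0, 0, 0, 1, 33.5, -38, 4.5, 0, 0, 0, 1, 33.5, -38, 4.5, 0, 0, 0, 1, 33.5, -38, 4.5, 0, 0, 0, 1, 33.5, -38, 4.5, 0, 0, 0, 1, 0, 0, 0, 0, 0, -0.168]
  force: 40

```text
t: 1.6
eef_pos: [0.4282, -0.1359, 0.2036]
tool_rot: [-0.001, 0.973, 0.233, 0.0]
contact_force: [-0.3, -2.1, -0.2]
gripper_width: 1.0
```

Request:
drive_tool:
  series: [1, 0, 0, 0, 0, 0, -0.168, 1, 0, 0, 0, 0, 0, -0.168, 1, 0, 0, 0, 0, 0, -0.168, 1, 0, 0, 0, 0, 0, -0.168, 1, 0, 0, 0, 0, 0, -0.168, 1, 0, 0, 0, 0, 0, -0.168, 1, 0, 0, 0, 0, 0, -0.168, 1, 0, 0, 0, 0, 0, 0]

```text
t: 2.6
eef_pos: [0.4266, -0.1402, 0.2036]
tool_rot: [-0.0, 0.684, 0.729, -0.0]
contact_force: [0.2, 0.1, -0.1]
gripper_width: 1.0
```

```bash
python3 -c "
from h import *
go(.427,-.14,.20,3.9)
c=cam('wrist','w1.png'); Rm=cv2.Rodrigues(c['rvec'])[0]; print(-Rm.T@np.ravel(c['tvec']),Rm[2],w2pix(c,(.427,-.14,.012)))
"
```

```text
t 2.6 pos [ 0.4266 -0.1402  0.2036] jaw 3.6 | shift [0.2 0.4 3.6] turn [-0.001 -0.    -0.005] q [0.61 0.12] F [ 0.2  0.1 -0.1] w 1.0
[ 0.42227598 -0.07180012  0.32332556] [ 0.01637966 -0.26882211 -0.96305056] [[317.24668981 215.48745713]]
```

View pics/w1.png

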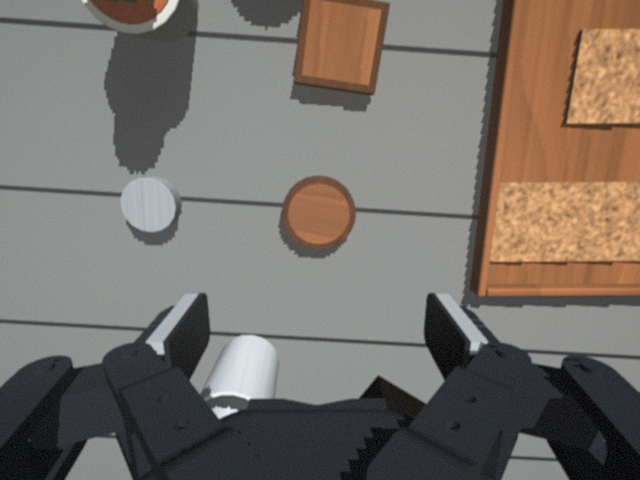

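The wrist view shows the round coaster at (319,212), between the jaws in column. The grey disc (150,205) and square coaster (342,45) are clear of it. I'll measure its centre with an outline fit.

```bash
cat >> h.py <<'E'
def disc(c,uv,z,lo,hi,r=60):
    """centre (world) of a coloured round thing: outline of the HSV blob near uv, min circle at height z"""
    u,v=map(int,uv); s=cv2.cvtColor(c['pixels'],cv2.COLOR_BGR2HSV); m=cv2.inRange(s,lo,hi)
    k=np.zeros_like(m); k[max(v-r,0):v+r,max(u-r,0):u+r]=1; m=cv2.morphologyEx(m*k,cv2.MORPH_OPEN,np.ones((3,3)))
    cs=max(cv2.findContours(m,0,1)[0],key=cv2.contourArea)[:,0]
    W=pix2w(c,cs,z)[:,:2].astype(np.float32); (x,y),rr=cv2.minEnclosingCircle(W); e=cv2.fitEllipse(W)
    print('px',cs.mean(0).round(1),'circle',np.round((x,y,2*rr),4),'ellipse',np.round(e[0]+e[1],4)); return W
E
python3 -c "
from h import *
c=dict(np.load('pics/wrist.npz'))
disc(c,(319,212),.012,(0,90,40),(20,255,255),60)
disc(c,(319,212),.006,(0,90,40),(20,255,255),60)
"
```

```text
px [318.4 212.8] circle [ 0.4279 -0.138   0.065 ] ellipse [ 0.4278 -0.1382  0.0625  0.0639]
px [318.4 212.8] circle [ 0.4281 -0.1393  0.0662] ellipse [ 0.428  -0.1395  0.0637  0.0652]
```

Request:
drive_tool:
  series: [1, 1.5, 1.5, 0, 0, 0, 0, 1, 0, 0, 45, 0, 0, 0, 1, 0, 0, 45, 0, 0, 0, 1, 0, 0, 45, 0, 0, 0, 1, 0, 0, 25, 0, 0, 0, 1, 0, 0, 13, 0, 0, 0, 1, 0, 0, 3, 0, 0, 0, 1, 0, 0, 3, 0, 0, 0, 1, 0, 0, 3, 0, 0, 0, 1, 0, 0, 0, 0, 0, 0]

```text
t: 3.9
eef_pos: [0.4285, -0.1387, 0.0221]
tool_rot: [0.0, 0.684, 0.73, 0.0]
contact_force: [-0.0, 0.2, -0.2]
gripper_width: 0.999
```

```bash
python3 -c "
from h import *
go(.4279,-.1387,.015,3.9)
c=cam('wrist','w2.png')
for z in (0,.006,.012):print(w2pix(c,[(.4279,-.1387,z)]))
"
```

```text
t 3.9 pos [ 0.4285 -0.1387  0.0221] jaw 3.7 | shift [ 0.1 -0.6  7.1] turn [ 0.001  0.    -0.003] q [ 0.46 -0.13] F [-0.   0.2 -0.2] w 0.999
[[315.31767584 300.67196027]]
[[315.27647542 307.10097839]]
[[315.23195789 314.04760695]]
```

View pics/w2.png

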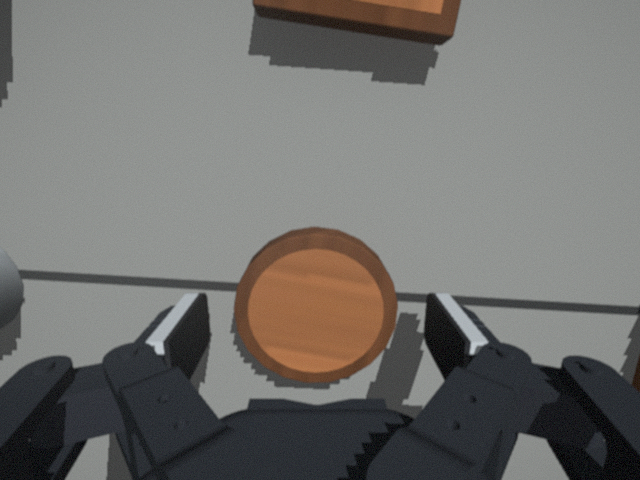

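The wrist view shows the coaster centred at (316,307), midway between the pads with inner edges at (208,300) and (427,300). I'll work out the height of the fingertips.

```bash
python3 -c "
from h import *
c=dict(np.load('pics/wrist.npz'))
for z in (0.0,.006,.012,.018):print(z,w2pix(c,[(.4285-.0425,-.1387+.011-.0027,z),(.4285-.0425,-.1387-.011-.0027,z)]).round(0).tolist())
"
```

```text
0.0 [[217.0, 277.0], [218.0, 324.0]]
0.006 [[213.0, 282.0], [214.0, 331.0]]
0.012 [[209.0, 288.0], [210.0, 339.0]]
0.018 [[204.0, 295.0], [205.0, 347.0]]
```

Request:
drive_tool:
  series: [1, 0, -0.5, 3, 0, 0, 0, 1, 0, 0, 3, 0, 0, 0, 0.7, 0, 0, 0, 0, 0, 0, 0.4, 0, 0, 0, 0, 0, 0, 0.2, 0, 0, 0, 0, 0, 0, 0, 0, 0, 0, 0, 0, 0, 0, 0, 0, 0, 0, 0, 0, 0, 0, 0, 0, 0, 0]
  force: 30

```text
validation failed for argument at $.se...
```

Request:
drive_tool:
  series: [1, 0, -0.5, 3, 0, 0, 0, 1, 0, 0, 3, 0, 0, 0, 0.7, 0, 0, 0, 0, 0, 0, 0.4, 0, 0, 0, 0, 0, 0, 0.2, 0, 0, 0, 0, 0, 0, 0.1, 0, 0, 0, 0, 0, 0, 0.1, 0, 0, 0, 0, 0, 0, 0.1, 0, 0, 0, 0, 0, 0]
  force: 30

```text
t: 4.95
eef_pos: [0.4282, -0.1385, 0.0161]
tool_rot: [0.0, 0.684, 0.73, 0.0]
contact_force: [-0.2, 1.2, 5.5]
gripper_width: 0.746
```

Request:
drive_tool:
  series: [-1, 0, 0, -3, 0, 0, 0, -1, 0, 0, -15, 0, 0, 0, -1, 0, 0, -30, 0, 0, 0, -1, 0, 0, -40, 0, 0, 0, -1, 0, 0, -10, 0, 0, 0, -1, 0, 0, 0, 0, 0, 0]

```text
t: 5.7
eef_pos: [0.428, -0.1389, 0.1145]
tool_rot: [0.001, 0.684, 0.73, 0.0]
contact_force: [-0.4, -0.8, -1.1]
gripper_width: 0.744
```

```bash
python3 -c "
from h import *
go(.650,.1075,.114,3.9)
c=cam('wrist','w3.png'); e=obs()['eef_pos']
disc(c,(315,320),e[2]-.004,(0,90,40),(20,255,255),120)
"
```

```text
t 5.7 pos [ 0.428  -0.1389  0.1145] jaw 3.7 | shift [231.6 237.4   0.7] turn [ 0.001  0.001 -0.004] q [0.56 0.  ] F [-0.4 -0.8 -1.1] w 0.744
px [317.1 312.6] circle [ 0.428  -0.1376  0.0682] ellipse [ 0.4277 -0.1378  0.0636  0.0671]
```

View pics/w3.png

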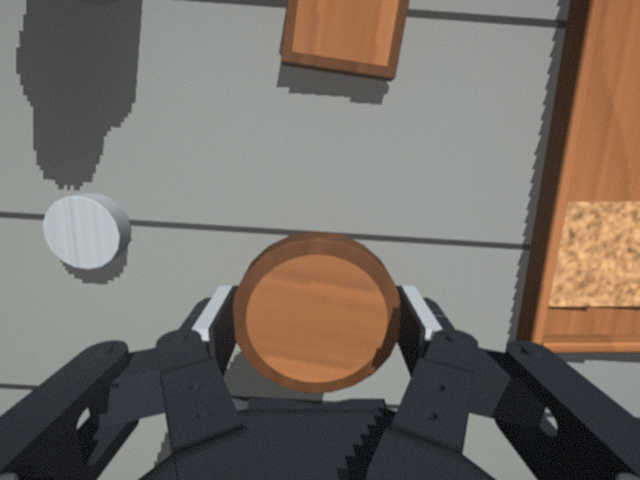

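The coaster is held level and centred at (316,312). I'll go part of the way and measure the round pad with the wrist camera.

Request:
drive_tool:
  series: [-1, 26, 39.5, 0, 0, 0, 0, -1, 26, 39.5, 0, 0, 0, 0, -1, 26, 39.5, 0, 0, 0, 0, -1, 26, 39.5, 0, 0, 0, 0, -1, 26, 39.5, 0, 0, 0, 0, -1, 26, 39.5, 0, 0, 0, 0, -1, 0, 0, 0, 0, 0, 0, -1, 0, 0, 0, 0, 0, 0]

```text
t: 6.75
eef_pos: [0.6527, 0.0321, 0.1118]
tool_rot: [-0.001, 0.684, 0.73, -0.002]
contact_force: [-1.0, -0.4, -0.3]
gripper_width: 0.746
```

```bash
python3 -c "
from h import *
go(.650,.1075,.114,3.9)
c=cam('wrist','w4.png'); print(w2pix(c,(.65,.1075,.01)))
im=c['pixels'].copy()
a=np.linspace(0,6.28,60)
for p in w2pix(c,np.c_[.65+.049*np.cos(a),.1075+.049*np.sin(a),0*a+.01]): cv2.circle(im,(int(p[0]),int(p[1])),1,(255,255,0),-1)
cv2.imwrite('pics/w4o.png',im)
"
```

```text
t 6.75 pos [0.6527 0.0321 0.1118] jaw 3.7 | shift [75.4  2.2 -2.2] turn [-0.004  0.001 -0.003] q [ 0.16 -0.34] F [-1.  -0.4 -0.3] w 0.746
[[321.04139771 122.31495113]]
```

View pics/w4o.png

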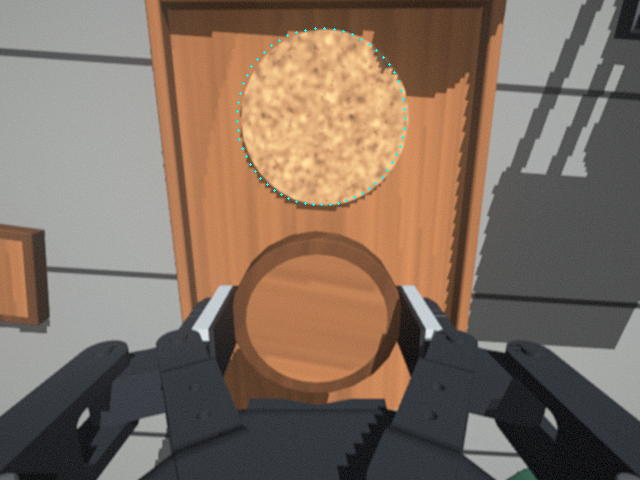

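The round pad at (322,117) matches the predicted outline to about a pixel. Carry on over it and down.

Request:
drive_tool:
  series: [-1, 37.5, 1.1, 0, 0.004, 0, 0, -1, 37.5, 1.1, 0, 0, 0, 0, -1, 0, 0, 20, 0, 0, 0, -1, 0, 0, 30, 0, 0, 0, -1, 0, 0, 15, 0, 0, 0, -1, 0, 0, 7, 0, 0, 0, -1, 0, 0, 3, 0, 0, 0, -1, 0, 0, 0, 0, 0, 0, -1, 0, 0, 0, 0, 0, 0]

```text
t: 7.92
eef_pos: [0.6517, 0.1075, 0.0396]
tool_rot: [-0.001, 0.684, 0.73, -0.001]
contact_force: [-0.4, -0.3, -0.4]
gripper_width: 0.745
```

```bash
python3 -c "
from h import *
go(.650,.1070,.0265,3.9)
"
```

```text
t 7.92 pos [0.6517 0.1075 0.0396] jaw 3.7 | shift [-0.4 -1.7 13.1] turn [-0.003 -0.    -0.003] q [ 0.02 -0.49] F [-0.4 -0.3 -0.4] w 0.745
```

Request:
drive_tool:
  series: [-1, -0.5, -1.7, 4, -0.003, 0, 0, -1, 0, 0, 4, 0, 0, 0, -1, 0, 0, 2, 0, 0, 0, -1, 0, 0, 1.5, 0, 0, 0, -1, 0, 0, 0, 0, 0, 0, -1, 0, 0, 0, 0, 0, 0]

```text
t: 8.68
eef_pos: [0.6496, 0.1069, 0.0274]
tool_rot: [-0.0, 0.684, 0.73, -0.0]
contact_force: [0.3, 0.8, -0.1]
gripper_width: 0.744
```

Request:
drive_tool:
  series: [-1, 0, 0, 0.7, 0, 0, 0, -1, 0, 0, 0.7, 0, 0, 0, -1, 0, 0, 0, 0, 0, 0]

```text
t: 9.05
eef_pos: [0.6496, 0.1068, 0.0263]
tool_rot: [-0.0, 0.684, 0.73, -0.0]
contact_force: [-1.2, 0.3, 3.8]
gripper_width: 0.747
```

Contact (3.8 N), so I release, lift and check.

Request:
drive_tool:
  series: [0.6, 0, 0, 0, 0, 0, 0, 0.8, 0, 0, 0, 0, 0, 0, 1, 0, 0, 0, 0, 0, 0, 1, 0, 0, 0, 0, 0, 0, 1, 0, 0, -10, 0, 0, 0, 1, 0, 0, -40, 0, 0, 0, 1, 0, 0, -50, 0, 0, 0, 1, 0, 0, -50, 0, 0, 0, 1, 0, 0, -25, 0, 0, 0, 1, 0, 0, 0, 0, 0, 0]

```text
t: 10.3
eef_pos: [0.6511, 0.1074, 0.2042]
tool_rot: [0.001, 0.684, 0.73, 0.002]
contact_force: [0.3, -0.4, -0.4]
gripper_width: 1.001
```

```bash
python3 -c "
from h import *
go(.404,.150,.22,3.9)
c=cam('wrist','w5.png'); print(w2pix(c,(.65,.107,.022)))
disc(c,w2pix(c,(.65,.107,.022))[0],.022,(0,140,20),(20,255,255),60)
"
```

```text
t 10.3 pos [0.6511 0.1074 0.2042] jaw 3.7 | shift [  58.6 -243.7  -16.9] turn [ 0.004 -0.001 -0.003] q [ 0.07 -0.41] F [ 0.3 -0.4 -0.4] w 1.001
[[314.48418936 218.444821  ]]
px [307.7 242.6] circle [0.6453 0.0856 0.02  ] ellipse [0.6454 0.0865 0.0108 0.0171]
```

View pics/w5.png

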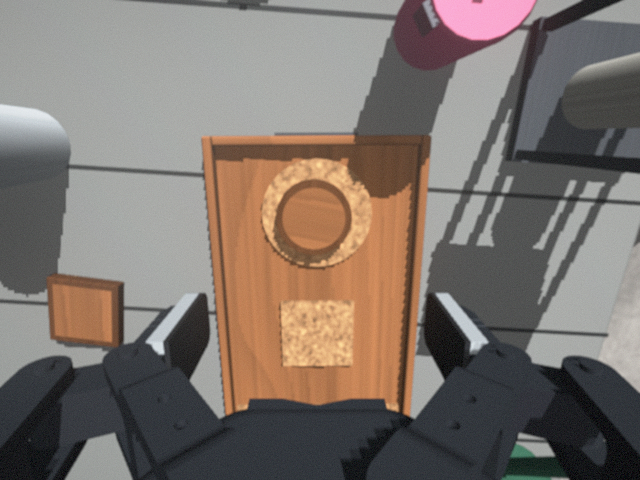

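The coaster lies flat at (313,217), inside the pad at (317,212). I'll quantify the offset.

```bash
python3 -c "
from h import *
c=dict(np.load('pics/wrist.npz'));im=c['pixels']
s=cv2.cvtColor(im,cv2.COLOR_BGR2HSV)
# cork blob = bright; coaster = hole in it
m=cv2.inRange(s,(0,40,150),(30,255,255)); k=np.zeros_like(m);k[150:272,255:380]=1; m*=k
m=cv2.morphologyEx(m,cv2.MORPH_CLOSE,np.ones((3,3)))
cs,h=cv2.findContours(m,cv2.RETR_CCOMP,1)
for q,hh in zip(cs,h[0]):
    if len(q)>40:
        for z in (.01,.016,.022):
            W=pix2w(c,q[:,0],z)[:,:2].astype(np.float32);e=cv2.fitEllipse(cv2.convexHull(W)); print(hh[3],z,np.round(e[0]+e[1],4),np.round(cv2.minEnclosingCircle(W)[0],4))
print(w2pix(c,[(.65,.1075,.01),(.65,.1075,.022)]))
"
```

```text
-1 0.01 [0.6492 0.1038 0.056  0.0566] [0.649  0.1038]
-1 0.016 [0.6492 0.1052 0.0549 0.0555] [0.6489 0.1052]
-1 0.022 [0.6491 0.1066 0.0538 0.0545] [0.6489 0.1065]
-1 0.01 [0.6472 0.0986 0.1242 0.144 ] [0.6526 0.1029]
-1 0.016 [0.6476 0.1001 0.1236 0.1374] [0.6525 0.1043]
-1 0.022 [0.6486 0.0991 0.1224 0.1387] [0.6524 0.1057]
2 0.01 [0.6471 0.0984 0.0685 0.0845] [0.6466 0.0976]
2 0.016 [0.6472 0.0997 0.0669 0.0826] [0.6466 0.0991]
2 0.022 [0.6471 0.1012 0.0654 0.0812] [0.6466 0.1006]
[[314.53693094 214.88552879]
 [314.52122997 217.87475384]]
```

Coaster light centre is at about (0.649,0.107), and the pad outline suggests an offset of 3–4 mm. I'll go to the tumbler hover and check the coaster from the top camera once the arm is away.

Request:
drive_tool:
  series: [1, 12, -49, -3, 0, 0, 0, 1, 12, -49, -3, 0, 0, 0, 1, 12, -49, -4, 0, 0, 0, 1, 12, -49, -4, 0, 0, 0, 1, 11, -48, -3, 0, 0, 0, 1, 0, 0, 0, 0.004, 0, 0, 1, 0, 0, 0, 0, 0, 0]

```text
t: 11.22
eef_pos: [0.4027, 0.1495, 0.2177]
tool_rot: [-0.002, 0.684, 0.73, -0.002]
contact_force: [-0.5, 0.4, -0.4]
gripper_width: 0.998
```

```bash
python3 -c "
from h import *
go(.404,.150,.22,3.9)
c=cam('top'); im=c['pixels'][145:250,225:435]
a=cv2.resize(im,(800,400),interpolation=cv2.INTER_CUBIC)
w=cam('wrist'); print(w2pix(w,(.404,.15,.1)), 'padpx top', w2pix(c,[(.65,.1075,.01),(.65,.1075,.022)]))
b=cv2.resize(w['pixels'],None,fx=.25,fy=.25) 
b=cv2.resize(w['pixels'][100:400,120:520],(266,200)); a2=np.zeros((600,800,3),np.uint8); a2[:400]=a; a2[400:,:266]=b; cv2.imwrite('pics/c6.png',a2)
"
```

```text
t 11.22 pos [0.4027 0.1495 0.2177] jaw 3.7 | shift [ 0.4  1.3 -2.4] turn [-0.006  0.    -0.003] q [ 0.05 -0.55] F [-0.5  0.4 -0.4] w 0.998
[[318.92978442 238.36724773]] padpx top [[277.71786884 199.67104863]
 [277.17401102 198.44671706]]
```

View pics/c6.png

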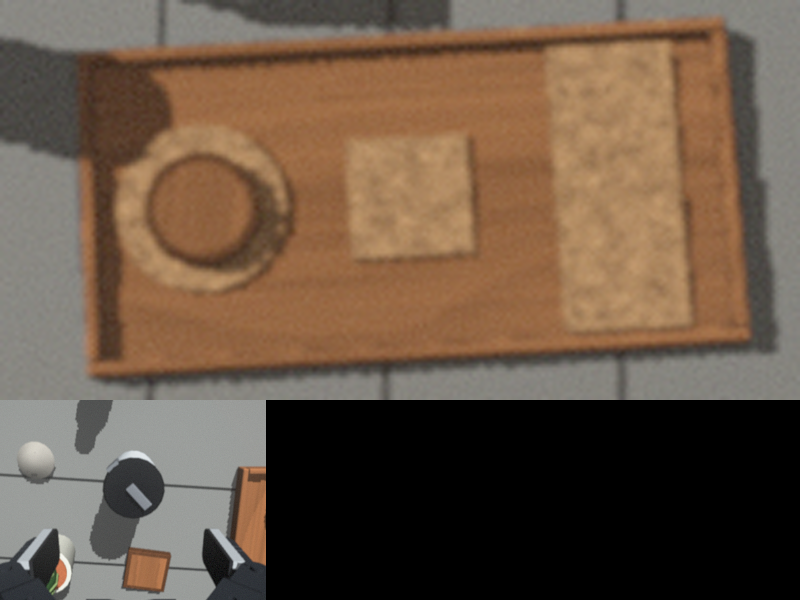

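The top crop shows the coaster centred on the round pad to within about 3 mm, lying flat, with the square and long pads free. The wrist inset has the lidded tumbler's lid centre at about full-image (321,231). I'll refine it.

```bash
python3 -c "
from h import *
c=dict(np.load('pics/wrist.npz'))
print(pix2w(c,(320.7,231),.1))
disc(c,(321,231),.1,(0,0,0),(180,255,75),70)
"
```

```text
[[0.40485691 0.15526988 0.1       ]]
px [319.6 232.8] circle [0.4045 0.153  0.0642] ellipse [0.4047 0.153  0.0611 0.0633]
```

Request:
drive_tool:
  series: [1, 3.5, 1.8, 0, -0.006, 0, 0, 1, 0, 0, 40, 0, 0, 0, 1, 0, 0, 40, 0, 0, 0, 1, 0, 0, 40, 0, 0, 0, 1, 0, 0, 20, 0, 0, 0, 1, 0, 0, 8, 0, 0, 0, 1, 0, 0, 0, 0, 0, 0, 1, 0, 0, 0, 0, 0, 0]

```text
t: 12.32
eef_pos: [0.4048, 0.1538, 0.0709]
tool_rot: [0.001, 0.684, 0.73, 0.001]
contact_force: [-0.7, -0.1, 0.1]
gripper_width: 0.997
```

```bash
python3 -c "
from h import *
go(.4045,.153,.066,3.9)
c=cam('wrist','w7.png')
"
```

```text
t 12.32 pos [0.4048 0.1538 0.0709] jaw 3.7 | shift [-0.8 -0.4  4.9] turn [ 0.003 -0.    -0.003] q [-0.08 -0.8 ] F [-0.7 -0.1  0.1] w 0.997
```

View pics/w7.png

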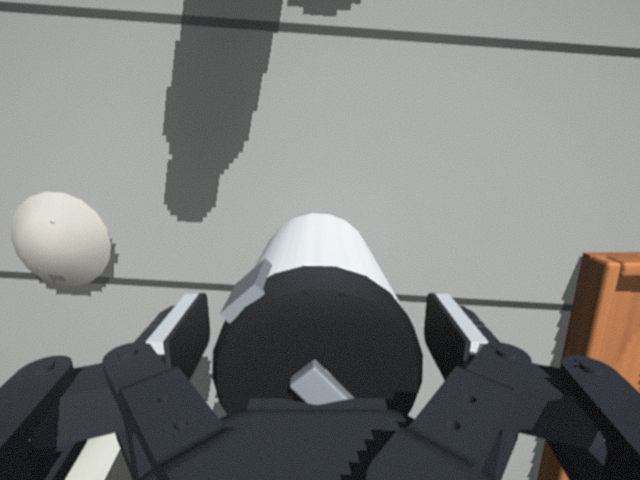

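The lid is centred between the pads (318,350), so I close here.

Request:
drive_tool:
  series: [0.7, 0, 0, 2, 0, 0, 0, 0.5, 0, 0, 0, 0, 0, 0, 0.2, 0, 0, 0, 0, 0, 0, -0.5, 0, 0, 0, 0, 0, 0, -1, 0, 0, 0, 0, 0, 0, -1, 0, 0, 0, 0, 0, 0, -1, 0, 0, 0, 0, 0, 0]
  force: 50

```text
t: 13.25
eef_pos: [0.4046, 0.1536, 0.0688]
tool_rot: [0.001, 0.684, 0.73, 0.001]
contact_force: [-1.3, -0.6, 7.3]
gripper_width: 0.745
```

Request:
drive_tool:
  series: [-1, 0, 0, -4, 0, 0, 0, -1, 0, 0, -20, 0, 0, 0, -1, 0, 0, -30, 0, 0, 0, -1, 0, 0, -30, 0, 0, 0, -1, 0, 0, 0, 0, 0, 0, -1, 0, 0, 0, 0, 0, 0]

```text
t: 14.0
eef_pos: [0.4034, 0.153, 0.1515]
tool_rot: [0.0, 0.684, 0.73, -0.0]
contact_force: [-0.3, -1.0, -2.9]
gripper_width: 0.746
```

```bash
python3 -c "
from h import *
go(.6495,.107,.155,3.9)
"
```

```text
t 14.0 pos [0.4034 0.153  0.1515] jaw 3.7 | shift [-61.8 242.6  -3.5] turn [ 0.     0.001 -0.003] q [ 0.01 -0.66] F [-0.3 -1.  -2.9] w 0.746
```

Request:
drive_tool:
  series: [-1, -10.3, 40.4, 0, 0, 0, 0, -1, -10.3, 40.4, 0, 0, 0, 0, -1, -10.3, 40.4, 0, 0, 0, 0, -1, -10.3, 40.4, 0, 0, 0, 0, -1, -10.3, 40.4, 0, 0, 0, 0, -1, -10.3, 40.4, 0, 0, 0, 0, -1, 0, 0, 10, 0, 0, 0, -1, 0, 0, 15, 0, 0, 0, -1, 0, 0, 15, 0, 0, 0, -1, 0, 0, 8, 0, 0, 0, -1, 0, 0, 0, 0, 0, 0, -1, 0, 0, 0, 0, 0, 0]

```text
t: 15.5
eef_pos: [0.6502, 0.1077, 0.105]
tool_rot: [0.001, 0.684, 0.73, 0.001]
contact_force: [0.5, 0.5, -1.7]
gripper_width: 0.745
```

```bash
python3 -c "
from h import *
go(.6495,.107,.091,3.9)
cam('scene','s8.png'); im=cv2.imread('pics/s8.png')[180:330,310:470]; cv2.imwrite('pics/s8c.png',cv2.resize(im,None,fx=4,fy=4))
"
```

```text
t 15.5 pos [0.6502 0.1077 0.105 ] jaw 3.7 | shift [-0.7 -0.8 14. ] turn [ 0.002 -0.    -0.003] q [ 0.06 -0.47] F [ 0.5  0.5 -1.7] w 0.745
```

View pics/s8c.png

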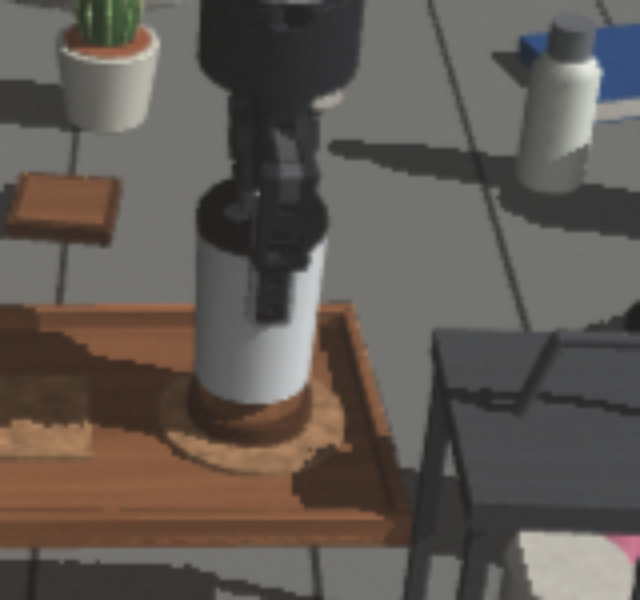

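The tumbler hangs upright and centred just above the coaster; its bottom is at crop (250,395) and the coaster at (250,410). Lower gently.

Request:
drive_tool:
  series: [-1, -0.7, -0.8, 4, 0, 0, 0, -1, 0, 0, 4, 0, 0, 0, -1, 0, 0, 2.5, 0, 0, 0, -1, 0, 0, 1.5, 0, 0, 0, -1, 0, 0, 0.8, 0, 0, 0, -1, 0, 0, 0, 0, 0, 0, -1, 0, 0, 0, 0, 0, 0]

```text
t: 16.42
eef_pos: [0.6493, 0.1068, 0.0917]
tool_rot: [0.0, 0.684, 0.73, 0.0]
contact_force: [0.6, 0.2, -2.0]
gripper_width: 0.743
```

Request:
drive_tool:
  series: [-1, 0, 0, 0.7, 0, 0, 0, -1, 0, 0, 0.7, 0, 0, 0, -1, 0, 0, 0, 0, 0, 0]

```text
t: 16.8
eef_pos: [0.6494, 0.1069, 0.0909]
tool_rot: [0.001, 0.684, 0.73, 0.001]
contact_force: [-2.4, -1.3, 4.5]
gripper_width: 0.74
```

Request:
drive_tool:
  series: [0.55, 0, 0, 0, 0, 0, 0, 0.7, 0, 0, 0, 0, 0, 0, 0.9, 0, 0, 0, 0, 0, 0, 1, 0, 0, 0, 0, 0, 0, 1, 0, 0, 0, 0, 0, 0, 1, 0, 0, -10, 0, 0, 0, 1, 0, 0, -30, 0, 0, 0, 1, 0, 0, -50, 0, 0, 0, 1, 0, 0, -40, 0, 0, 0, 1, 0, 0, 0, 0, 0, 0]

```text
t: 18.05
eef_pos: [0.6512, 0.1077, 0.2252]
tool_rot: [0.003, 0.684, 0.73, 0.004]
contact_force: [0.3, 0.1, -0.1]
gripper_width: 0.996
```

Run:
```python
from h import *
c=dict(np.load('pics/top.npz')); im=c['pixels']
s=cv2.cvtColor(im,cv2.COLOR_BGR2HSV)
m=cv2.inRange(s,(0,0,0),(180,255,52)); k=np.zeros_like(m); k[200:272,100:192]=1; m=cv2.morphologyEx(m*k,cv2.MORPH_OPEN,np.ones((3,3)))
cs=max(cv2.findContours(m,0,1)[0],key=cv2.contourArea)[:,0]
for z in(.03,.04): print(z,cv2.minAreaRect(pix2w(c,cs,z)[:,:2].astype(np.float32)))
go(.369,.309,.22,None); go(.563,.378,.2,None)
```

```text
0.03 ((0.5519205331802368, 0.36101359128952026), (0.04160716012120247, 0.14744971692562103), 43.67405700683594)
0.04 ((0.5505670309066772, 0.35753312706947327), (0.04121106490492821, 0.14604608714580536), 43.674049377441406)
t 18.05 pos [0.6512 0.1077 0.2252] jaw 3.7 | shift [ 219.2 -268.6    3. ] turn [ 0.009 -0.001  0.   ] q [ 0.09 -0.41] F [ 0.3  0.1 -0.1] w 0.996
t 18.05 pos [0.6512 0.1077 0.2252] jaw 3.7 | shift [275.4 -70.8  24.8] turn [ 0.009 -0.001  0.   ] q [ 0.09 -0.41] F [ 0.3  0.1 -0.1] w 0.996
```

Request:
drive_tool:
  series: [1, 46, -11.8, 0, 0.009, 0, 0, 1, 46, -11.8, 0, 0, 0, 0, 1, 46, -11.8, 0, 0, 0, 0, 1, 46, -11.8, 0, 0, 0, 0, 1, 46, -11.8, 0, 0, 0, 0, 1, 46, -11.8, 0, 0, 0, 0, 1, 0, 0, 0, 0, 0, -0.14, 1, 0, 0, 0, 0, 0, -0.14, 1, 0, 0, 0, 0, 0, -0.14, 1, 0, 0, 0, 0, 0, 0, 1, 0, 0, 0, 0, 0, 0]

```text
t: 19.42
eef_pos: [0.5604, 0.3774, 0.2203]
tool_rot: [-0.003, 0.518, 0.855, -0.003]
contact_force: [-0.3, -0.0, 0.3]
gripper_width: 1.003
```

Run:
```python
from h import *
go(.563,.378,.2,28)
c=cam('wrist','w9.png'); im=c['pixels']
s=cv2.cvtColor(im,cv2.COLOR_BGR2HSV); print(w2pix(c,(.563,.378,.042)))
t=cam('top'); a=cv2.resize(t['pixels'][145:250,225:435],(420,210))
o=np.zeros((480+0,640+0,3),np.uint8); o[:]=im; o[270:480,0:420]=a; cv2.imwrite('pics/c9.png',o)
```

```text
t 19.43 pos [0.5604 0.3774 0.2203] jaw 27.6 | shift [-0.8  2.8 20.3] turn [-0.008 -0.003 -0.006] q [-0.26 -0.48] F [-0.3 -0.   0.3] w 1.003
[[321.30590975 220.47869808]]
```

View pics/w9.png

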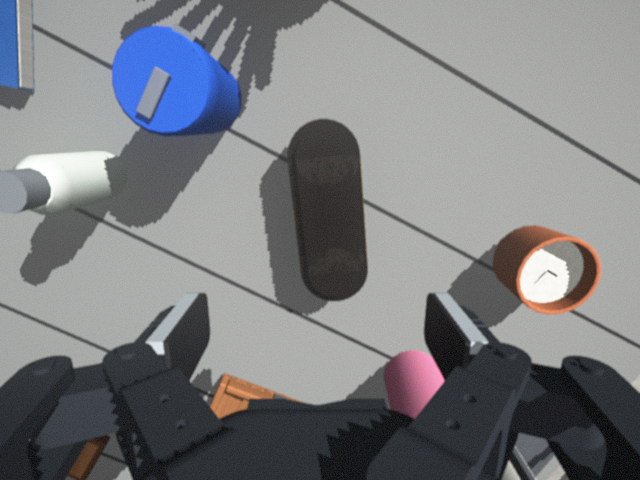

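The case at (329,209) is rounded with no dot, and slightly turned from the tool's x axis. I'll fit it.

Run:
```python
from h import *
c=dict(np.load('pics/wrist.npz'));im=c['pixels']
s=cv2.cvtColor(im,cv2.COLOR_BGR2HSV); print(s[200,330],s[240,275],s[150,400])
m=cv2.inRange(s,(0,0,0),(180,255,62)); k=np.zeros_like(m); k[110:310,250:390]=1; m=cv2.morphologyEx(m*k,cv2.MORPH_OPEN,np.ones((5,5)))
cs=max(cv2.findContours(m,0,1)[0],key=cv2.contourArea)[:,0]; print(cv2.boundingRect(cs))
for z in(.02,.04): print(z,cv2.minAreaRect(pix2w(c,cs,z)[:,:2].astype(np.float32)))
print(pix2w(c,[(325,119),(337,300),(329,209)],.038))
```

```text
[10 15 51] [60  8 94] [ 45   6 177]
(291, 149, 75, 151)
0.02 ((0.574866771697998, 0.3716011047363281), (0.06127819046378136, 0.1440509855747223), 33.15324020385742)
0.04 ((0.5720453262329102, 0.3757655918598175), (0.05745070055127144, 0.13505353033542633), 33.15325927734375)
[[0.5274109  0.45174183 0.038     ]
 [0.61076144 0.31817922 0.038     ]
 [0.5645623  0.38906586 0.038     ]]
```

Request:
drive_tool:
  series: [1, 1, 7, 0, -0.008, 0, 0, 1, 0, 0, 0, 0, 0, -0.09, 1, 0, 0, 40, 0, 0, 0, 1, 0, 0, 40, 0, 0, 0, 1, 0, 0, 30, 0, 0, 0, 1, 0, 0, 0, 0, 0, 0, 1, 0, 0, 0, 0, 0, 0]

```text
t: 20.4
eef_pos: [0.5668, 0.383, 0.112]
tool_rot: [-0.001, 0.478, 0.879, 0.002]
contact_force: [-0.4, -0.1, 1.2]
gripper_width: 1.0
```

Run:
```python
from h import *
go(.567,.382,.025,32.8)
c=cam('wrist'); im=c['pixels']
t=cam('top'); a=cv2.resize(t['pixels'][145:250,225:435],(315,158),interpolation=cv2.INTER_CUBIC); im=im.copy(); im[:158,325:]=a; cv2.imwrite('pics/c10.png',im)
```

```text
t 20.4 pos [0.5668 0.383  0.112 ] jaw 32.9 | shift [-1.3 -0.7 87. ] turn [ 0.003 -0.004  0.002] q [-0.28 -0.46] F [-0.4 -0.1  1.2] w 1.0
```

View pics/c10.png

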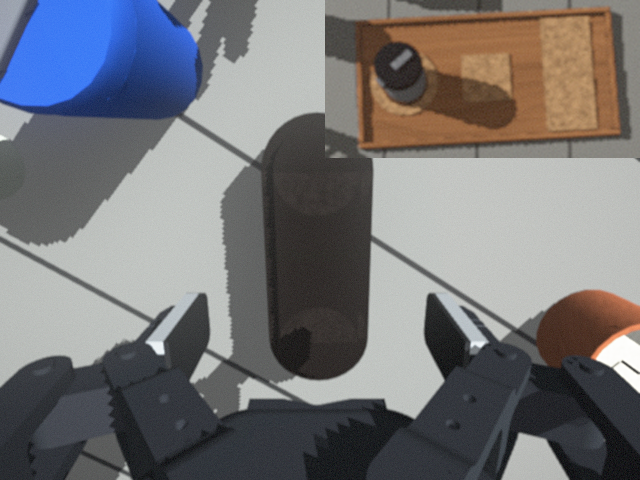

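The inset shows the tumbler upright on the coaster. The case is centred laterally between the pads (~320 against 317). I'll get its offset along its length.

Run:
```python
from h import *
c=dict(np.load('pics/wrist.npz'))
W=pix2w(c,[(312,113),(318,379)],.036);d=W[1]-W[0];print(W,np.linalg.norm(d),np.degrees(np.arctan2(d[1],d[0])),W.mean(0))
L=pix2w(c,[(274,250),(370,250)],.038);print(L,L.mean(0),np.linalg.norm(L[1]-L[0]))
go(*W.mean(0)[:2],.025,32.8)
```

```text
[[0.52184955 0.44866911 0.036     ]
 [0.61106226 0.316909   0.036     ]] 0.15912143757243932 -55.89868706790927 [0.56645591 0.38278905 0.036     ]
[[0.54349465 0.37555808 0.038     ]
 [0.5888141  0.40485606 0.038     ]] [0.56615438 0.39020707 0.038     ] 0.05396502353544699
t 20.5 pos [0.567  0.3831 0.1126] jaw 32.9 | shift [-0.2 -1.  87.6] turn [ 0.004 -0.003  0.002] q [-0.28 -0.46] F [-0.1 -0.4  0.1] w 0.999
```

Request:
drive_tool:
  series: [1, 0, 0, 30, 0, 0, -0.015, 1, 0, 0, 30, 0, 0, 0, 1, 0, 0, 15, 0, 0, 0, 1, 0, 0, 8, 0, 0, 0, 1, 0, 0, 4, 0, 0, 0, 1, 0, 0, 0, 0, 0, 0, 0.7, 0, 0, 0, 0, 0, 0, 0.4, 0, 0, 0, 0, 0, 0, 0, 0, 0, 0, 0, 0, 0, -1, 0, 0, 0, 0, 0, 0, -1, 0, 0, 0, 0, 0, 0, -1, 0, 0, 0, 0, 0, 0]
  force: 50

```text
t: 22.0
eef_pos: [0.5665, 0.3828, 0.0245]
tool_rot: [-0.001, 0.471, 0.882, 0.002]
contact_force: [-0.9, -1.4, 5.3]
gripper_width: 0.694
```

Request:
drive_tool:
  series: [-1, 0, 0, -4, 0, 0, 0, -1, 0, 0, -20, 0, 0, 0, -1, 0, 0, -40, 0, 0, 0, -1, 0, 0, -60, 0, 0, 0, -1, 0, 0, -50, 0, 0, 0, -1, 0, 0, 0, 0, 0, 0, -1, 0, 0, 0, 0, 0, 0]

```text
t: 22.88
eef_pos: [0.5659, 0.3814, 0.1978]
tool_rot: [-0.001, 0.471, 0.882, 0.001]
contact_force: [0.1, 0.3, -1.6]
gripper_width: 0.695
```

Run:
```python
from h import *
go(.666,-.132,.20,93.9)
```

```text
t 22.88 pos [0.5659 0.3814 0.1978] jaw 33.8 | shift [-482.3 -202.5   -3.6] turn [ 0.002 -0.002 -1.049] q [-0.25 -0.4 ] F [ 0.1  0.3 -1.6] w 0.695
```

Request:
drive_tool:
  series: [-1, -43.8, -18.4, 0, 0, 0, 0, -1, -43.8, -18.4, 0, 0, 0, 0, -1, -43.8, -18.4, 0, 0, 0, 0, -1, -43.8, -18.4, 0, 0, 0, 0, -1, -43.8, -18.4, 0, 0, 0, 0, -1, -43.8, -18.4, 0, 0, 0, 0, -1, -43.8, -18.4, 0, 0, 0, 0, -1, -43.8, -18.4, 0, 0, 0, 0, -1, -43.8, -18.4, 0, 0, 0, 0, -1, -43.8, -18.4, 0, 0, 0, 0, -1, -43.8, -18.4, 0, 0, 0, 0, -1, 0, 0, 0, 0, 0, -0.1]

```text
t: 24.38
eef_pos: [0.6648, -0.138, 0.1931]
tool_rot: [-0.002, 0.429, 0.903, -0.001]
contact_force: [-0.2, 0.7, -1.7]
gripper_width: 0.697
```

Request:
drive_tool:
  series: [-1, 0, 0, 0, 0, 0, -0.16, -1, 0, 0, 0, 0, 0, -0.16, -1, 0, 0, 0, 0, 0, -0.16, -1, 0, 0, 0, 0, 0, -0.16, -1, 0, 0, 0, 0, 0, -0.16, -1, 0, 0, 0, 0, 0, -0.15, -1, 0, 0, 40, 0, 0, 0, -1, 0, 0, 40, 0, 0, 0, -1, 0, 0, 0, 0, 0, 0, -1, 0, 0, 0, 0, 0, 0]

```text
t: 25.62
eef_pos: [0.6663, -0.1305, 0.1165]
tool_rot: [-0.0, -0.035, 0.999, 0.002]
contact_force: [0.2, 0.2, -0.8]
gripper_width: 0.695
```

Run:
```python
from h import *
go(.666,-.132,.035,93.9)
c=cam('wrist','w11.png'); im=c['pixels']
p=lambda u,v:(.666+u*np.cos(.0675)-v*np.sin(.0675),-.132+u*np.sin(.0675)+v*np.cos(.0675),.01)
q=w2pix(c,[p(a,b) for a,b in((.084,.036),(.084,-.036),(-.084,-.036),(-.084,.036))]); print(q)
cv2.polylines(im,[q.astype(int)],True,(255,255,0),1); cv2.imwrite('pics/w11o.png',im)
```

```text
t 25.62 pos [ 0.6663 -0.1305  0.1165] jaw 94.0 | shift [ 0.4 -1.8 81.5] turn [ 0.004 -0.     0.001] q [0.61 1.3 ] F [ 0.2  0.2 -0.8] w 0.695
[[363.66754251 355.42602941]
 [262.94911824 355.46520404]
 [252.15303366 106.35179   ]
 [374.16081114 106.62970237]]
```

View pics/w11o.png

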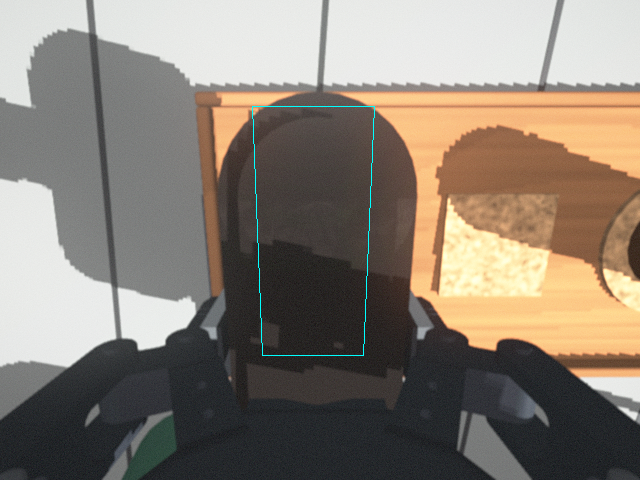

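The case hangs over the long pad, aligned with the tray (the square pad at (498,245) looks as predicted). I'll check the case's end position against the TCP before lowering.

Run:
```python
from h import *
c=dict(np.load('pics/wrist.npz')); print(pix2w(c,[(318,93)],.127),pix2w(c,[(225,200),(416,200)],.12), w2pix(c,(.658,-.012,.01)))
```

```text
[[ 0.58684081 -0.13535836  0.127     ]] [[ 0.62056289 -0.16314936  0.12      ]
 [ 0.61630294 -0.10131947  0.12      ]] [[497.20372154 243.18080898]]
```

Request:
drive_tool:
  series: [-1, 0, -1.5, 0, 0.004, 0, 0, -1, 0, 0, 25, 0, 0, 0, -1, 0, 0, 25, 0, 0, 0, -1, 0, 0, 15, 0, 0, 0, -1, 0, 0, 7, 0, 0, 0, -1, 0, 0, 3, 0, 0, 0, -1, 0, 0, 2, 0, 0, 0, -1, 0, 0, 0, 0, 0, 0, -1, 0, 0, 0, 0, 0, 0]

```text
t: 26.8
eef_pos: [0.6664, -0.1325, 0.0394]
tool_rot: [0.0, -0.035, 0.999, -0.001]
contact_force: [-0.3, 1.0, -1.3]
gripper_width: 0.696
```

Run:
```python
from h import *
go(.666,-.132,.0345,93.9)
```

```text
t 26.8 pos [ 0.6664 -0.1325  0.0394] jaw 94.0 | shift [0.3 0.5 4.9] turn [-0.001  0.     0.001] q [0.58 1.25] F [-0.3  1.  -1.3] w 0.696
```

Request:
drive_tool:
  series: [-1, 0, 0.5, 2, 0, 0, 0, -1, 0, 0, 1.5, 0, 0, 0, -1, 0, 0, 0.8, 0, 0, 0, -1, 0, 0, 0.7, 0, 0, 0, -1, 0, 0, 0.5, 0, 0, 0, -1, 0, 0, 0, 0, 0, 0]

```text
t: 27.55
eef_pos: [0.666, -0.1319, 0.0346]
tool_rot: [-0.0, -0.035, 0.999, -0.001]
contact_force: [-3.7, -0.7, 9.0]
gripper_width: 0.698
```

Contact. Open only part way because the rim is near, lift, then swing to the bottle.

Request:
drive_tool:
  series: [0.5, 0, 0, 0, 0, 0, 0, 0.65, 0, 0, 0, 0, 0, 0, 0.65, 0, 0, 0, 0, 0, 0, 0.65, 0, 0, -8, 0, 0, 0, 0.65, 0, 0, -25, 0, 0, 0, 0.65, 0, 0, -50, 0, 0, 0, 0.65, 0, 0, -60, 0, 0, 0, 0.65, 0, 0, -50, 0, 0, 0, 0.65, 0, 0, 0, 0, 0, 0]

```text
t: 28.68
eef_pos: [0.6689, -0.1308, 0.2338]
tool_rot: [0.005, -0.035, 0.999, -0.001]
contact_force: [-0.6, -0.6, 0.1]
gripper_width: 0.825
```

Run:
```python
from h import *
go(.369,.309,.23,3.9)
```

```text
t 28.68 pos [ 0.6689 -0.1308  0.2338] jaw 94.0 | shift [268.7 459.6  -0. ] turn [-0.01   0.006 -1.569] q [0.65 1.37] F [-0.6 -0.6  0.1] w 0.825
```

Request:
drive_tool:
  series: [0.7, 26.9, 46, 0, 0, 0, 0, 0.7, 26.9, 46, 0, 0, 0, 0, 0.7, 26.9, 46, 0, 0, 0, 0, 0.7, 26.9, 46, 0, 0, 0, 0, 0.7, 26.9, 46, 0, 0, 0, 0, 0.7, 26.9, 46, 0, 0, 0, 0, 0.7, 26.9, 46, 0, 0, 0, 0, 0.7, 26.9, 46, 0, 0, 0, 0, 0.7, 26.9, 46, 0, 0, 0, 0, 0.7, 26.9, 46, 0, 0, 0, 0, 0.7, 0, 0, 0, -0.01, 0.006, 0, 0.7, 0, 0, 0, 0, 0, -0.15]

```text
t: 30.18
eef_pos: [0.3656, 0.3084, 0.2264]
tool_rot: [-0.003, -0.112, 0.994, 0.004]
contact_force: [0.5, 0.6, -0.6]
gripper_width: 0.852
```

Request:
drive_tool:
  series: [0.7, 0, 0, 0, 0, 0, -0.17, 0.7, 0, 0, 0, 0, 0, -0.17, 0.7, 0, 0, 0, 0, 0, -0.17, 0.7, 0, 0, 0, 0, 0, -0.17, 0.7, 0, 0, 0, 0, 0, -0.17, 0.7, 0, 0, 0, 0, 0, -0.17, 0.7, 0, 0, 0, 0, 0, -0.17, 0.7, 0, 0, 0, 0, 0, -0.17, 0.7, 0, 0, 0, 0, 0, -0.06, 0.7, 0, 0, 0, 0, 0, 0]

```text
t: 31.42
eef_pos: [0.3664, 0.3076, 0.2261]
tool_rot: [-0.0, 0.73, -0.683, -0.005]
contact_force: [0.0, -0.0, -0.5]
gripper_width: 0.847
```

Run:
```python
from h import *
go(.369,.309,.23,3.9)
c=cam('wrist','w12.png'); im=c['pixels'].copy(); print(w2pix(c,(.369,.309,.112)))
t=cam('top'); a=cv2.resize(t['pixels'][145:250,225:435],(315,158),interpolation=cv2.INTER_CUBIC); im[322:,:315]=a; cv2.imwrite('pics/c12.png',im)
```

```text
t 31.43 pos [0.3664 0.3076 0.2261] jaw -176.2 | shift [-1.3 -2.7 -3.9] turn [ 0.007  0.008 -0.001] q [0.25 1.85] F [ 0.  -0.  -0.5] w 0.847
[[311.22444496 239.98778324]]
```

View pics/c12.png

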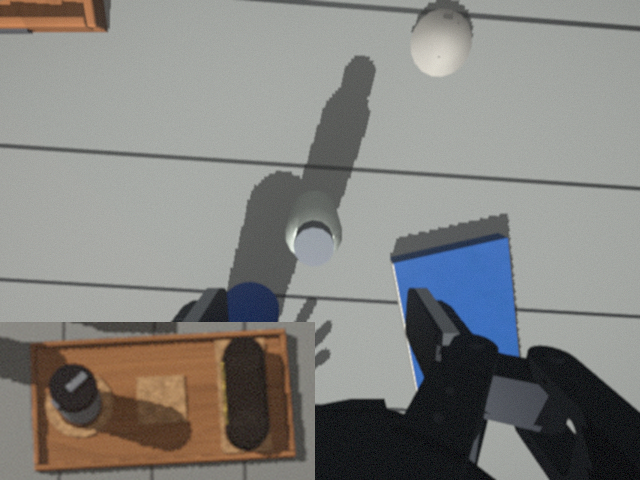

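The inset shows the case lying along the long pad. The bottle cap is at (314,244), and the blue tumbler (250,310) is clear.

Run:
```python
from h import *
c=dict(np.load('pics/wrist.npz')); w=pix2w(c,[(314,244.5)],.112)[0]; print(w); go(w[0],w[1],.072,None)
```

```text
[0.36693039 0.31205478 0.112     ]
t 31.52 pos [0.3663 0.3079 0.2262] jaw -176.2 | shift [ -2.8  -1.9 154.2] turn [ 0.007  0.009 -0.   ] q [0.25 1.85] F [-0.6 -0.3 -0.3] w 0.852
```

Request:
drive_tool:
  series: [0.7, -3, -0.7, 0, 0.007, 0.008, 0, 0.7, 0, 0, 40, 0, 0, 0, 0.7, 0, 0, 40, 0, 0, 0, 0.7, 0, 0, 40, 0, 0, 0, 0.7, 0, 0, 15, 0, 0, 0, 0.7, 0, 0, 10, 0, 0, 0, 0.7, 0, 0, 5, 0, 0, 0, 0.7, 0, 0, 0, 0, 0, 0, 0.7, 0, 0, 0, 0, 0, 0]

```text
t: 32.65
eef_pos: [0.3669, 0.3121, 0.0769]
tool_rot: [-0.001, 0.731, -0.683, -0.0]
contact_force: [-0.6, 0.3, -0.5]
gripper_width: 0.85
```

Run:
```python
from h import *
go(.367,.311,.072,3.9)
c=cam('wrist','w13.png'); im=c['pixels']; cv2.imwrite('pics/w13s.png',im)
```

```text
t 32.65 pos [0.3669 0.3121 0.0769] jaw -176.1 | shift [ 1.1 -0.   4.9] turn [-0.001  0.002 -0.   ] q [0.03 1.62] F [-0.6  0.3 -0.5] w 0.85
```

View pics/w13s.png

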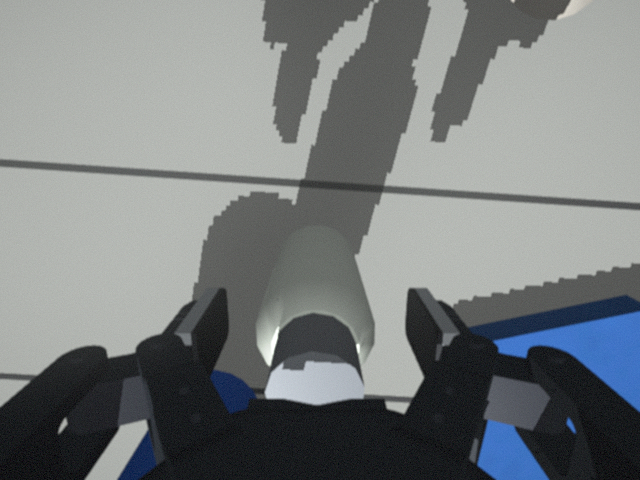

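The bottle is centred between the pads (315,335). Down 6 mm and grip.

Request:
drive_tool:
  series: [0.7, 0, 0, 3, 0, 0, 0, 0.7, 0, 0, 3, 0, 0, 0, 0.4, 0, 0, 0, 0, 0, 0, 0.1, 0, 0, 0, 0, 0, 0, -0.2, 0, 0, 0, 0, 0, 0, -1, 0, 0, 0, 0, 0, 0, -1, 0, 0, 0, 0, 0, 0, -1, 0, 0, 0, 0, 0, 0]
  force: 40

```text
t: 33.7
eef_pos: [0.3666, 0.3119, 0.0704]
tool_rot: [-0.001, 0.731, -0.683, -0.0]
contact_force: [-0.4, -0.2, 3.3]
gripper_width: 0.5
```

Request:
drive_tool:
  series: [-1, 0, 0, -4, 0, 0, 0, -1, 0, 0, -20, 0, 0, 0, -1, 0, 0, -40, 0, 0, 0, -1, 0, 0, -50, 0, 0, 0, -1, 0, 0, -26, 0, 0, 0, -1, 0, 0, 0, 0, 0, 0, -1, 0, 0, 0, 0, 0, 0]

```text
t: 34.58
eef_pos: [0.3662, 0.3108, 0.2093]
tool_rot: [0.0, 0.731, -0.683, -0.0]
contact_force: [0.5, -0.1, -2.0]
gripper_width: 0.501
```

Run:
```python
from h import *
go(.658,-.012,.215,3.9)
```

```text
t 34.58 pos [0.3662 0.3108 0.2093] jaw -176.1 | shift [ 341.9 -269.1   -5.9] turn [ 0.001 -0.     0.   ] q [0.2  1.82] F [ 0.5 -0.1 -2. ] w 0.501
```

Request:
drive_tool:
  series: [-1, 38, -29.9, -1, 0, 0, 0, -1, 38, -29.9, -1, 0, 0, 0, -1, 38, -29.9, 0, 0, 0, 0, -1, 38, -29.9, 0, 0, 0, 0, -1, 38, -29.9, 0, 0, 0, 0, -1, 38, -29.9, 0, 0, 0, 0, -1, 38, -29.9, 0, 0, 0, 0, -1, 38, -29.9, 0, 0, 0, 0, -1, 38, -29.9, 0, 0, 0, 0, -1, 0, 0, 0, 0, 0, 0, -1, 0, 0, 30, 0, 0, 0, -1, 0, 0, 30, 0, 0, 0]

```text
t: 36.08
eef_pos: [0.6572, -0.0102, 0.1497]
tool_rot: [0.0, 0.731, -0.682, -0.001]
contact_force: [-0.2, -0.1, -1.2]
gripper_width: 0.498
```

Request:
drive_tool:
  series: [-1, 0, 0, 30, 0, 0, 0, -1, 0, 0, 10, 0, 0, 0, -1, 0, 0, 0, 0, 0, 0, -1, 0, 0, 0, 0, 0, 0]

```text
t: 36.58
eef_pos: [0.6589, -0.0105, 0.1131]
tool_rot: [-0.001, 0.731, -0.682, 0.0]
contact_force: [0.2, -0.2, -0.5]
gripper_width: 0.499
```

Run:
```python
from h import *
go(.658,-.012,.0804,3.9)
```

```text
t 36.58 pos [ 0.6589 -0.0105  0.1131] jaw -176.1 | shift [ 1.5  1.  32.7] turn [-0.002  0.002  0.001] q [0.62 2.5 ] F [ 0.2 -0.2 -0.5] w 0.499
```

Request:
drive_tool:
  series: [-1, 1.5, 1, 12, -0.002, 0.002, 0, -1, 0, 0, 10, 0, 0, 0, -1, 0, 0, 5, 0, 0, 0, -1, 0, 0, 2.5, 0, 0, 0, -1, 0, 0, 1, 0, 0, 0, -1, 0, 0, 0.5, 0, 0, 0, -1, 0, 0, 0, 0, 0, 0, -1, 0, 0, 0, 0, 0, 0]

```text
t: 37.58
eef_pos: [0.6575, -0.0127, 0.0811]
tool_rot: [0.001, 0.731, -0.683, -0.0]
contact_force: [0.5, -0.2, -1.0]
gripper_width: 0.503
```

Request:
drive_tool:
  series: [-1, 0, 0, 0.7, 0, 0, 0, -1, 0, 0, 0.6, 0, 0, 0, -1, 0, 0, 0, 0, 0, 0]

```text
t: 37.95
eef_pos: [0.6576, -0.0126, 0.0804]
tool_rot: [0.001, 0.731, -0.683, -0.0]
contact_force: [-1.6, -0.8, 4.9]
gripper_width: 0.503
```

Contact. Release, lift, and move clear for a last look.

Request:
drive_tool:
  series: [0.1, 0, 0, 0, 0, 0, 0, 0.4, 0, 0, 0, 0, 0, 0, 0.6, 0, 0, 0, 0, 0, 0, 0.6, 0, 0, 0, 0, 0, 0, 0.6, 0, 0, -10, 0, 0, 0, 0.6, 0, 0, -30, 0, 0, 0, 0.6, 0, 0, -50, 0, 0, 0, 0.6, 0, 0, -50, 0, 0, 0, 0.6, 0, 0, -30, 0, 0, 0, 0.6, 0, 50, 0, 0, 0, 0, 0.6, 0, 50, 0, 0, 0, 0, 0.6, 0, 50, 0, 0, 0, 0]

```text
t: 39.45
eef_pos: [0.5066, -0.0224, 0.2502]
tool_rot: [0.001, 0.731, -0.682, -0.0]
contact_force: [0.9, -0.1, 0.2]
gripper_width: 0.799
```

Request:
drive_tool:
  series: [0.6, 0, 50, 0, 0, 0, 0, 0.6, 0, 20, 0, 0, 0, 0, 0.6, 0, 0, 0, 0, 0, 0, 0.6, 0, 0, 0, 0, 0, 0]

```text
t: 39.95
eef_pos: [0.4393, -0.0275, 0.2506]
tool_rot: [0.0, 0.731, -0.683, 0.0]
contact_force: [-0.5, 0.6, 0.2]
gripper_width: 0.795
```

Run:
```python
from h import *
o=obs(); print(o['t'],o['eef_pos'])
t=cam('top'); s=cam('scene')
a=cv2.resize(t['pixels'][130:260,215:445],(640,362),interpolation=cv2.INTER_CUBIC); b=cv2.resize(s['pixels'][190:330,200:440],(400,233),interpolation=cv2.INTER_CUBIC)
im=np.zeros((596,640,3),np.uint8); im[:362]=a; im[362:595,:400]=b; cv2.imwrite('pics/f.png',im)
```

```text
39.95 [ 0.43927319 -0.02750085  0.250575  ]
```

The picture limit is reached, so the last check is by numbers.

Run:
```python
from h import *
t=dict(np.load('pics/top.npz')); s=dict(np.load('pics/scene.npz'))
def blob(c,p,half,lo,hi):
    u,v=w2pix(c,p)[0].astype(int); h=cv2.cvtColor(c['pixels'],cv2.COLOR_BGR2HSV); m=cv2.inRange(h,lo,hi); k=np.zeros_like(m); k[v-half:v+half,u-half:u+half]=1
    n,l,st,ce=cv2.connectedComponentsWithStats(m*k); i=1+np.argmax(st[1:,4]); return ce[i],st[i]
for nm,c in(('top',t),('scene',s)):
    ce,st=blob(c,(.6575,-.0126,.1215),16,(90,0,60),(150,80,255)); print(nm,'cap',ce.round(1),st,'expect',w2pix(c,(.658,-.012,.122)).round(1), pix2w(c,ce,.12)[0].round(4))
    ce,st=blob(c,(.6495,.107,.122),22,(0,0,0),(180,255,60)); print(nm,'lid',ce.round(1),st,'expect',w2pix(c,(.6495,.107,.122)).round(1),pix2w(c,ce,.121)[0].round(4))
h=cv2.cvtColor(t['pixels'],cv2.COLOR_BGR2HSV); m=cv2.inRange(h,(0,0,0),(180,255,60)); k=np.zeros_like(m); k[145:245,362:412]=1
m=cv2.morphologyEx(m*k,cv2.MORPH_OPEN,np.ones((7,7)));cs=max(cv2.findContours(m,0,1)[0],key=cv2.contourArea)[:,0]
print('case',cv2.minAreaRect(pix2w(t,cs,.04)[:,:2].astype(np.float32)),'expect .666 -.132')
```

```text
top cap [332.1 184.9] [327 179  12  13 123] expect [[332.9 184. ]] [ 0.6567 -0.0106  0.12  ]
top lid [273.3 189.8] [257 174  34  32 676] expect [[272.4 187.3]] [0.6449 0.1051 0.121 ]
scene cap [317.3 240.4] [310 234  13  15 132] expect [[314.9 236.6]] [ 0.669  -0.0065  0.12  ]
scene lid [374.2 240.2] [359 230  32  21 476] expect [[374.9 236.3]] [0.6629 0.1052 0.121 ]
case ((0.6643198728561401, -0.1327967792749405), (0.16184274852275848, 0.058716997504234314), 1.489082932472229) expect .666 -.132
```

```bash
python3 -c "
from station import bot
print(bot.hand_in())"
```

```text
the job is handed in; nothing more can be done
None
```

The tray is loaded and the job is handed in, at about 40 s on the robot's clock. The coaster went down flat on the round cork pad first, then the lidded tumbler upright on the coaster. After that came the sunglasses case, lid up along the oblong pad, and the sunscreen bottle upright on the square pad. Each was lowered until it touched (4–9 N on the wrist) and then released. I did not touch the look-alikes.

**Last checks, top camera (numbers only):**
- **Bottle:** cap within about 2 mm of the square pad's centre.
- **Case:** within about 2 mm of the oblong pad's centre and within about 2.5° of its direction.
- **Tumbler:** lid within about 5 mm of the target. That outline probably takes in part of the tumbler's side. The tumbler looked upright on the coaster in an earlier picture.
- **Coaster:** about 3 mm off the round pad's centre, from an earlier picture. I left it there.

**Failed or disagreed:**
- The viewer's limit of 16 pictures was reached, so I could not look at the finished tray.
- The scene camera put the cap and lid about 4 px lower in the picture than expected, up to 13 mm for the lid. I put this down to its seeing their sides as well.

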